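Push the tote up the ramp and dock it behind the lip

TASK

Push the grey tote with the two dark tins up the little ramp, sliding it and never lifting it, over the yellow lip and against the sprung stop. Lean on it there with a steady push of about 15 N for a second to bed the stop, never shoving harder than 22 N, then ease off so that its rear edge drops behind the lip, and leave it docked. Do not disturb the beaker, the jar, the timer or the tape.

Things in the scene. Friction and masses are not known exactly. Their poses are not given: they have to be found in the camera images.
- ramp: Fixed docking ramp between blue side guides, 246 mm long. Origin: middle of its foot edge, on the worktop; x horizontal, uphill (the way to push), y left, z up. The metal bed rises at 10 degrees from x = 0 to the yellow lip at x = 100 mm, z = 17.6 mm. The guides stand 122 mm apart inside and reach 24 mm above the bed.
- ramp_mouth (a point): Middle of the funnel mouth on the worktop, at x = -40 mm, y = 0 of the ramp; axes as the ramp's. Two splayed wings, 24 mm high, narrow from 164 mm apart here to the guides' 122 mm at x = 8 mm.
- ramp_lip (a point): Middle of the top edge of the yellow lip, at x = 100, y = 0, z = 17.6 mm of the ramp; axes as the ramp's. Just behind it the floor steps down 7 mm and goes on rising at 10 degrees: the pocket for the tote. Once free of the fingers, a tote whose rear edge is past the lip drops into it.
- ramp_pocket (a point): Pocket floor just behind the lip, 7 mm below its top; axes as the ramp's. Far end: a rubber-faced sprung stop plate. With the tote's rear at the lip, 3 to 19 mm along the slope remain to the plate, different each time and not reported (adjustable bracket). The plate yields from about 2 N at 5 N per mm, bottoms hard after 8 mm, and springs back when released.
- tote: Open slick grey plastic tote with ribbed walls, 80 mm long (x) by 116 mm wide (y) by 43 mm high, walls 3.5 mm, two dark tins fixed in it, tops at 52 mm; about 0.45 to 0.9 kg together. Origin: centre of its underside; x points to its front end, roughly uphill (within 0.2 rad at the start), z up.
- tote_rear (a point): Middle of the tote's rear bottom edge, 40 mm behind its origin; axes as the tote's. The rear wall, 43 mm high, is the face to push. The tote starts on the worktop before the ramp, its centre 80 to 105 mm short of the foot. Sliding it up takes some 2 to 6 N, more where it rubs on the wings.
- beaker: Clear glass beaker with spout, 55x61x72 mm, standing loose right of the ramp as one looks uphill, a bystander. Origin: centre of its underside.
- jar: White jar with black lid, 55x55x44 mm, standing loose right of the ramp as one looks uphill, a bystander. Origin: centre of its underside.
- timer_box: White kitchen-style timer, 58x62x18 mm, lying beyond the ramp's top end, a bystander. Origin: centre of its underside.
- tape: Roll of white label tape, 66x66x19 mm, lying behind the tote, a bystander. Origin: centre of its underside.

How it is judged:
On the way, in this order (a step that is already met when the one before it is completed fails the run):
1. the tote is up on the ramp between the guides, its rear edge past the foot (x of tote_rear in the frame of ramp above 0.01 m and y of tote in the frame of ramp between -0.008 and 0.008 m), for 0.05 s.
2. with its rear edge past the lip, the fingers press the tote against the sprung stop with 11 to 22 N for half a second (x of tote_rear in the frame of ramp above 0.101 m and contact force between the fingers and tote above 11 N), for 0.5 s.
At the end, for the whole second after the job is handed in: The tote lies at rest in the pocket between the guides: rear bottom edge behind the lip (within 24 mm uphill of it) and at least 3 mm below its top, tote centred within 8 mm and sloping as the pocket floor does (within 0.06 rad) (x of tote_rear in the frame of ramp between 0.098 and 0.124 m and z of tote_rear in the frame of ramp below 0.0146327 m and y of tote in the frame of ramp between -0.008 and 0.008 m and angle between the x axis of tote and the x axis of ramp, either way round between 0.114533 and 0.234533 rad and linear speed of tote below 0.01 m/s); the robot touches nothing.
It fails at once if the robot pushes the tote with more than 22 N (contact force between any of the fingers, the arm and tote above 22 N).
It fails at once if the tote is lifted clear of the worktop or ramp ((x of tote_rear in the frame of ramp below 0 m and z of tote_rear in the frame of ramp above 0.012 m) or (x of tote_rear in the frame of ramp below 0.05 m and z of tote_rear in the frame of ramp above 0.022 m) or z of tote_rear in the frame of ramp above 0.034 m).
It fails at once if the beaker, the jar, the timer or the tape is moved by more than 15 mm (distance of any of beaker, jar, timer_box, tape from where it was at the start of the episode above 0.015 m).
It also fails if it takes over 62 s, if anything falls off the work surface, if the arm or the gripper's body presses on something with over 40 N, if the wrist force passes 120 N, or if a joint passes its speed limit or range.

ROBOT

A 6-joint arm with a two-finger parallel gripper is mounted at the origin on a cart in front of the work surface, level with it; the furniture and walls round the work are solid. World frame = base frame: x ahead of the robot, y to its left, z up, the work surface at z = 0. Lengths are in m, angles in rad, forces in N, time in s.
With the tool pointing down it reaches from about 0.375 to 0.9 m from the base axis. Payload 3.1 kg.
Tool frame: the origin (TCP) lies at the centre of the arm's flange, where the gripper is bolted on; the fingertips stand 173 mm ahead of it and the grasp point (between the pads) lies 155 mm ahead of it; z points along the fingers, y is the line along which they close (so a half turn about z gives the same grasp; the last joint's range is limited). The gripper opens to 85 mm and grips with 20 to 120 N. Pads are 22 mm wide; open, the fingers measure 114 mm over their backs; the gripper's body (76 mm by 85 mm) begins 54 mm behind the grasp point. The pads swing forward as they close: fully open they stand 13 mm farther back than shut.
Start: joints at [1.022, 0.527, 1.433, -0, 1.181, -0.178], TCP at [0.226, 0.583, 0.405] pointing down, gripper open.
Joint ranges: [-3.08, 3.08], [-0.75, 2.2], [0.22, 2.44], [-1.43, 4.57], [0, 2.65], [-2.85, 2.85]. Speed limits (rad/s): [2.79, 2.79, 3.14, 3.14, 3.14, 3.14].

INTERFACE

Orientations are given as a unit quaternion [x, y, z, w].
In Python, from station import * gives the robot as it stands.
- The arm moves only by the shell command python3 -m jog 'ROWS' [OPENING] [FORCE]. ROWS is a JSON object of lists of equal length, an entry for each row: "linear": the shift along the world's x, y, z in mm, a list of three; "turn": the turn about the world's z in units of 5 degrees (1.0 is 5 degrees). A call has 1 to 12 rows; each row shifts and turns the commanded pose from where the row before left it; what a row does not reach is not made up. A row lasts 1/8 s, in which the tool goes at most 62.5 mm and 10.7 degrees, less where a joint would pass 70% of its speed; a pose out of reach is approached as far as the arm can. A call is refused whole if a number of a shift passes 62.5 or a number of a turn 1, either way. A call with a gripper value outside its range is refused whole. OPENING is the opening, from 0 (shut) to 1 (fully open), set as the call begins (- or left out, the last holds). The fingers move at their own pace and stop on an object; FORCE is the grip in N (left out, the last holds). Time passes only in rows, so rows that do not move let the fingers close. It gives the time, the measured TCP pose, the force, the opening and the grip force at its end, in the units of the state.
- sense(): the state, without advancing time (a new reading comes with each control period).
- snapshot(name): name is "scene" or "side" or "wrist"; returns the picture (420x560x3 uint8, red, green, blue); there is no depth.
- get_calibration(name): a dict with "fx", "fy", "cx", "cy" (pixels), "dist_coeffs" ([k1, k2, p1, p2, k3] as OpenCV has them; the pictures are not rectified), "world_to_cam" (4x4, takes a point from world to camera coordinates). Camera axes: x right, y down, z forward; pixel columns grow to the right and rows downward; lengths in m; the calibration is good to about 2 mm. A picture is of the moment at which its call begins: read the wrist's pose just before it. get_calibration takes no time and is no camera call; for the wrist camera it gives the pose at the moment of the call.
- sign_off(): hands the job in; it is judged then, once.
The state is a dict: "t": time; "q": joint angles; "qd": joint speeds; "tau": joint torques, N m; "tcp_pos": TCP position; "tool_rot": TCP orientation; "force": force on the tool from outside, world axes, zero at the start; "ft_torque": the same for the moment, N m; "finger_gap": opening from 0.0 (shut) to 1.0 (fully open); "gripper_force": force on a finger pad.
Only numpy, scipy, OpenCV 4.12 (cv2) and the standard library are available. Lean on these libraries where they do the work, as an engineer would, in place of code of your own. Each camera call takes 0.05 s, during which the arm holds its last target. There are 200 camera calls.

## Working session

There is one attempt and no reset: what is moved stays moved. The work goes in short steps, Python scripts to look and compute and a shell command to move; the robot and the scene stay as the last step left them, time stands still between calls to the robot, and variables do not carry over. Pictures are saved under pics/ and viewed, at most 10 in all, crops included, and the job is handed in when it is done.

```bash
mkdir -p pics; ls; python3 - <<'E'
from station import *
import cv2
for n in ("scene","side"):
    cv2.imwrite(f"pics/{n}0.png",snapshot(n)[:,:,::-1])
    c=get_calibration(n); print(n,c)
print(sense())
E
```

```text
pics
scene {'fx': 428.0756838406489, 'fy': 428.0756838406489, 'cx': 286.42128528712976, 'cy': 213.38829673389046, 'dist_coeffs': array([-0.10422421,  0.        ,  0.        ,  0.        ,  0.        ]), 'world_to_cam': array([[ 0.67464653, -0.73801621, -0.01356929, -0.44116384],
       [-0.50344298, -0.44661561, -0.73964834,  0.26619281],
       [ 0.53981221,  0.50583255, -0.67285675,  0.91386194],
       [ 0.        ,  0.        ,  0.        ,  1.        ]])}
side {'fx': 451.6109960464632, 'fy': 451.6109960464632, 'cx': 276.9161483399085, 'cy': 204.1997941070725, 'dist_coeffs': array([0.01336904, 0.        , 0.        , 0.        , 0.        ]), 'world_to_cam': array([[-0.99916249, -0.03979886,  0.00950636,  0.5537379 ],
       [-0.03103561,  0.58569707, -0.80993564,  0.11836031],
       [ 0.02666667, -0.80955234, -0.58644172,  1.1990321 ],
       [ 0.        ,  0.        ,  0.        ,  1.        ]])}
{'t': 0.1, 'q': array([ 1.02252595e+00,  5.28372757e-01,  1.43377579e+00, -7.22872206e-06,
        1.18138077e+00, -1.78526066e-01]), 'qd': array([ 0.00109172, -0.00173048,  0.00119795,  0.00142114,  0.00286034,
        0.00062861]), 'tau': array([ 1.91263052e-04, -4.43303955e+01, -1.78586411e+01, -1.95500552e-04,
        3.98400807e-03, -2.44686430e-05]), 'tcp_pos': array([0.22568627, 0.58250013, 0.40383089]), 'tool_rot': array([ 1.83819433e-01,  9.82959551e-01, -9.06283405e-04, -3.41072307e-04]), 'force': array([ 0.03524553, -0.73603632, -0.28874544]), 'ft_torque': array([-8.75341773e-03, -7.17608983e-05, -3.26449960e-02]), 'gripper_force': 0.0, 'finger_gap': 1.0011330830107794}
```

View pics/scene0.png

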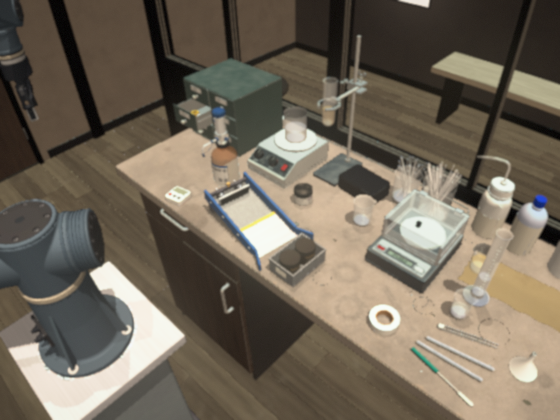

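View pics/side0.png

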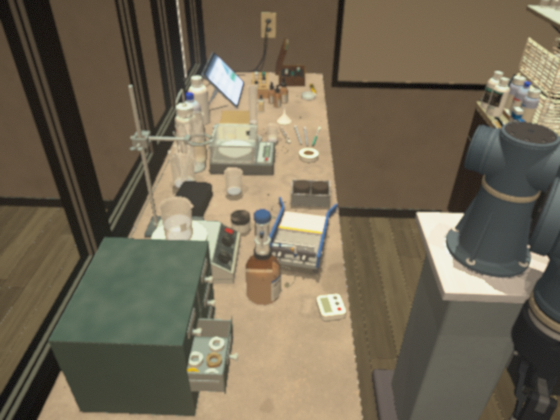

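The scene picture shows the tote at about (298,258), the ramp from its wings at (262,258)/(308,235) up to (210,205)/(245,180), the tape at (384,319), the beaker at (363,210), the jar at (303,195) and the timer at (177,194). The side picture shows the tote at (311,193) and the ramp at (300,238). I'll crop closer.

```bash
python3 - <<'E'
import cv2
a=cv2.imread("pics/scene0.png")[170:300,190:340]; b=cv2.imread("pics/side0.png")[170:280,255:355]
a=cv2.resize(a,None,fx=4.6,fy=4.6,interpolation=cv2.INTER_CUBIC); b=cv2.resize(b,None,fx=5,fy=5,interpolation=cv2.INTER_CUBIC)
cv2.imwrite("pics/ca.png",a);cv2.imwrite("pics/cb.png",b)
E
```

```text
(no output)
```

View pics/ca.png

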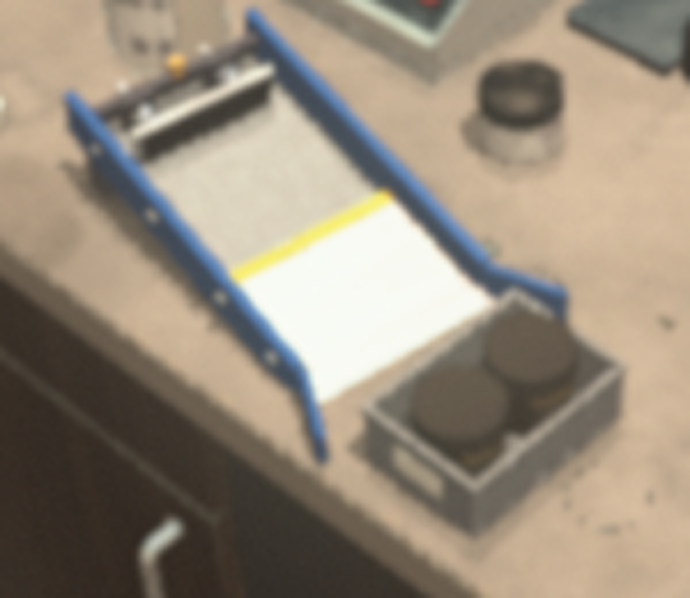

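View pics/cb.png

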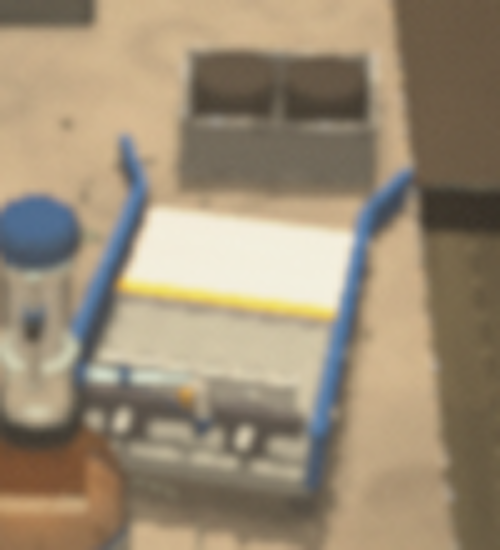

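```bash
cat > h.py <<'E'
from station import *
import numpy as np, cv2
from scipy.optimize import least_squares
def proj(P,c):
    M=c["world_to_cam"]
    K=np.array([[c["fx"],0,c["cx"]],[0,c["fy"],c["cy"]],[0,0,1]])
    return cv2.projectPoints(np.asarray(P,float),cv2.Rodrigues(M[:3,:3])[0],M[:3,3],K,c["dist_coeffs"])[0][:,0]
def place(p,L):
    c,s=np.cos(p[2]),np.sin(p[2]); L=np.asarray(L,float)/1000
    return np.c_[p[0]+c*L[:,0]-s*L[:,1],p[1]+s*L[:,0]+c*L[:,1],L[:,2]]
def fit(obs,p0):   # obs: [(calib, local pts mm, pixels)]
    f=lambda p:np.concatenate([(proj(place(p,L),c)-np.array(u)).ravel() for c,L,u in obs])
    r=least_squares(f,p0,loss="soft_l1"); return r.x,f(r.x).reshape(-1,2)
def ground(uv,c,z):
    K=np.array([[c["fx"],0,c["cx"]],[0,c["fy"],c["cy"]],[0,0,1]])
    n=cv2.undistortPoints(np.array([[uv]],float),K,c["dist_coeffs"])[0,0]
    R,t=c["world_to_cam"][:3,:3],c["world_to_cam"][:3,3]; o=-R.T@t; d=R.T@np.r_[n,1]
    return o+d*(z-o[2])/d[2]
E
python3 - <<'E'
from h import *
A,B=get_calibration("scene"),get_calibration("side")
sa=lambda l:(np.array(l,float)+.5)/4.6-.5+[190,170]
sb=lambda l:(np.array(l,float)+.5)/5-.5+[255,170]
r,e=fit([(A,[[100,60,17.6],[100,-60,17.6],[0,60,0],[-40,82,0],[-40,-82,24]],sa([[237,275],[390,198],[325,402],[322,460],[565,290]])),
 (B,[[100,60,17.6],[100,-60,17.6],[0,60,0],[0,-60,0],[-40,82,24],[-40,-82,24]],sb([[335,312],[120,287],[358,232],[152,208],[410,172],[125,138]]))],[.4,.5,1.57])
print("ramp",r,"\n",e.round(1))
t,e=fit([(A,[[-40,-58,43],[40,-58,43],[40,58,43],[-40,58,43],[-40,58,0]],sa([[622,370],[517,290],[368,408],[474,485],[474,533]])),
 (B,[[40,58,43],[40,-58,43],[-40,-58,43],[-40,58,43],[40,-58,0],[40,58,0]],sb([[372,125],[183,122],[190,55],[368,55],[183,187],[372,190]]))],[.4,.4,1.57])
print("tote",t,"\n",e.round(1))
c,s=np.cos(r[2]),np.sin(r[2]); d=t[:2]-r[:2]; print("tote in ramp",c*d[0]+s*d[1],-s*d[0]+c*d[1],t[2]-r[2])
for n,uv,z in(("tape",(384,318),.01),("beaker",(362,222),0),("jar",(303,203),0),("timer",(177,194),.01)): print(n,ground(uv,A,z))
E
```

```text
ramp [ 0.47743512 -0.13099683  1.39565166] 
 [[-4.5  0.6]
 [-1.  -1.6]
 [-1.6 -0.3]
 [ 1.1  0.9]
 [-0.1  1.5]
 [-0.4  1. ]
 [-0.9 -0.3]
 [-0.7  0.2]
 [-0.2 -0.6]
 [-1.3 -1.4]
 [ 0.9 -1.8]]
tote [ 0.46297571 -0.20911177  1.55263821] 
 [[ 0.2 -2. ]
 [-1.4 -0.4]
 [-1.6 -0.8]
 [-0.1  0.2]
 [-0.   1.4]
 [ 1.1  0.2]
 [-0.8 -0.8]
 [-1.3 -2.1]
 [ 0.9 -0.6]
 [-1.2 -2. ]
 [-0.  -0.9]]
tote in ramp -0.0794394491841783 0.0006266242885189163 0.15698654728704908
tape [ 0.46730941 -0.46038995  0.01      ]
beaker [ 0.69622563 -0.24155489  0.        ]
jar [ 6.49140312e-01 -6.88978053e-02 -1.11022302e-16]
timer [0.42547302 0.22772865 0.01      ]
```

```bash
python3 - <<'E'
from h import *
A=get_calibration("scene")
b=ground((225,181),A,0); print("bottle base",b)
for z in(.1,.15,.2,.25): print(z,proj([[b[0],b[1],z]],A))
E
python3 -m jog '{"linear":[[22,-54,0],[22,-54,0],[22,-54,0],[22,-54,0],[22,-54,0],[22,-54,0],[22,-54,0],[22,-54,0]],"turn":[-1,-1,-1,-1,-1,-1,-1,-1]}' 0.7
```

```text
bottle base [0.56869659 0.17762118 0.        ]
0.1 [[221.32166585 153.95491052]]
0.15 [[219.35866576 139.36960868]]
0.2 [[217.3081907  124.01565141]]
0.25 [[215.16678012 107.84550831]]
t: 1.1
tcp_pos: [0.4022, 0.149, 0.4047]
tool_rot: [0.51, 0.86, 0.0, 0.0]
force: [1.8, -0.0, -0.1]
finger_gap: 0.699
gripper_force: 0.0
```

```bash
python3 -m jog '{"linear":[[6,-51,0],[6,-51,0],[6,-51,0],[6,-51,0],[7,-51,0],[7,-51,0],[7,-51,0],[7,-51,0],[7,-46,0],[0,0,-50],[0,0,-50],[0,0,0]],"turn":[-1,-1,-1,-1,-1,-1,0,0,0,0,0,0]}'
python3 - <<'E'
from h import *
print(sense()["q"].round(2),sense()["force"].round(2))
for n in("scene","wrist"): cv2.imwrite(f"pics/{n}1.png",snapshot(n)[:,:,::-1])
E
```

```text
t: 2.6
tcp_pos: [0.4595, -0.3023, 0.3011]
tool_rot: [0.715, 0.7, -0.0, -0.005]
force: [-0.2, 0.8, 1.0]
finger_gap: 0.7
gripper_force: 0.0
[-0.79  0.57  1.71 -0.    0.86 -0.76] [-0.17  0.85  1.02]
```

View pics/wrist1.png

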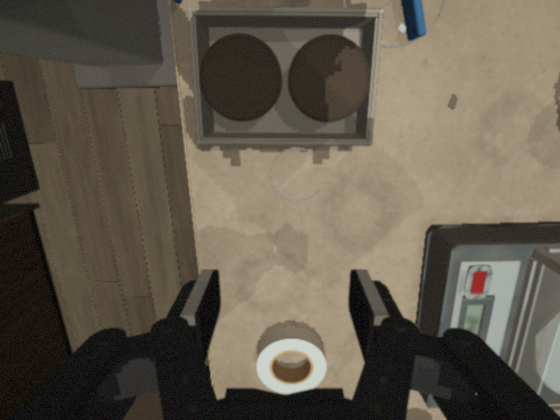

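The wrist view shows the tote's rim corners at (197,148), (373,146), (191,10) and (383,10). The fingers sit at about (205,300) and (365,300), well centred on it, and the tape at (291,365) is clear below. I'll refine the tote pose from this.

```bash
python3 - <<'E'
from h import *
W=get_calibration("wrist")
t,e=fit([(W,[[-40,58,43],[-40,-58,43],[40,58,43],[40,-58,43]],[[197,147],[373,146],[192,10],[383,10]])],[.463,-.209,1.553])
print(t,e.round(1)); print("rear",place(t,[[-40,0,0]]))
print("wing tip",ground((409,0),W,.024),ground((420,38),W,.0),ground((416,36),W,.024), "tape",ground((291,365),W,.019))
print(place([.4774,-.131,1.3957],[[-40,-82,0],[-40,82,0]]))
print(proj(place([.4774,-.131,1.3957],[[-40,-82,24],[-40,82,24]]),W))
q=sense(); print(q["tcp_pos"])
E
```

```text
[ 0.46526295 -0.21149631  1.54651001] [[ 4.  -2.9]
 [-0.8 -1.4]
 [-0.6  0.7]
 [ 0.2  1.4]]
rear [[ 0.4642916  -0.25148451  0.        ]]
wing tip [ 0.5455935  -0.16268084  0.024     ] [ 0.56380367 -0.18184987  0.        ] [ 0.55220611 -0.18398115  0.024     ] tape [ 0.4646463  -0.46109229  0.019     ]
[[ 0.55117808 -0.18467304  0.        ]
 [ 0.38968568 -0.15610375  0.        ]]
[[414.36797527  37.16706614]
 [168.15989949  -5.84200841]]
[ 0.46115513 -0.3034351   0.3052008 ]
```

```bash
python3 -m jog '{"linear":[[3,0,-40],[0,0,-40],[0,0,-35],[0,8,0],[0,8,0],[0,6,0],[0,2,0],[0,2,0],[0,0,0],[0,0,0]],"turn":[0,0,0,0,0,0,0,0,0,0]}'
python3 - <<'E'
from station import *
import cv2
print(sense()["force"].round(2)); cv2.imwrite("pics/wrist2.png",snapshot("wrist")[:,:,::-1])
E
```

```text
t: 3.95
tcp_pos: [0.4639, -0.2775, 0.1897]
tool_rot: [0.714, 0.7, -0.0, 0.0]
force: [-0.9, 0.8, 0.3]
finger_gap: 0.701
gripper_force: 0.0
[-0.88  0.75  0.25]
```

View pics/wrist2.png

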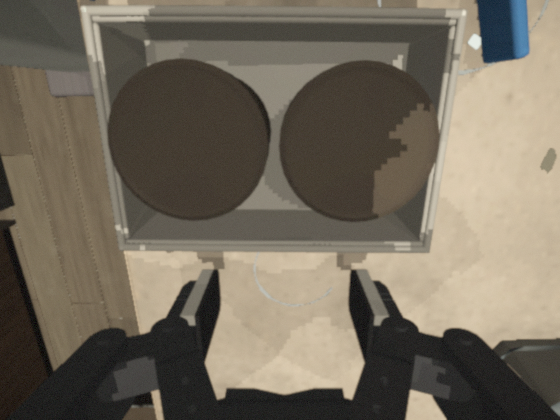

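The fingers at (210,275) and (357,275) are just behind the rear wall (row 245), square to it and about centred. Next I'll ease into contact.

```bash
python3 -m jog '{"linear":[[0,2,0],[0,2,0],[0,2,0],[0,2,0],[0,2,0],[0,2,0],[0,2,0],[0,2,0]],"turn":[0,0,0,0,0,0,0,0]}'; python3 -m jog '{"linear":[[0,2,0],[0,2,0],[0,2,0],[0,2,0]],"turn":[0,0,0,0]}'
```

```text
t: 5.0
tcp_pos: [0.4639, -0.2611, 0.1897]
tool_rot: [0.714, 0.7, -0.0, 0.0]
force: [0.7, 0.7, -0.5]
finger_gap: 0.704
gripper_force: 0.0
t: 5.5
tcp_pos: [0.464, -0.2534, 0.1898]
tool_rot: [0.714, 0.7, -0.0, 0.0]
force: [-0.0, -1.9, -0.5]
finger_gap: 0.699
gripper_force: 1.1
```

```bash
python3 -m jog '{"linear":[[-0.2,2.7,0],[-0.2,2.7,0],[-0.2,2.7,0],[-0.2,2.7,0],[-0.2,2.7,0],[-0.2,2.7,0],[-0.2,2.7,0],[-0.2,2.7,0],[-0.2,2.7,0],[-0.2,2.7,0],[-0.2,2.7,0],[-0.2,2.7,0]],"turn":[-0.14,-0.14,-0.14,-0.14,-0.14,-0.14,-0.14,-0.14,-0.14,-0.14,-0.14,-0.14]}'
python3 - <<'E'
from station import *
import cv2
print(sense()["force"].round(2)); cv2.imwrite("pics/wrist3.png",snapshot("wrist")[:,:,::-1])
E
```

```text
t: 7.0
tcp_pos: [0.4615, -0.2207, 0.1897]
tool_rot: [0.764, 0.645, 0.0, 0.0]
force: [-0.7, -2.8, 1.3]
finger_gap: 0.703
gripper_force: 1.3
[-0.69 -2.85  1.26]
```

View pics/wrist3.png

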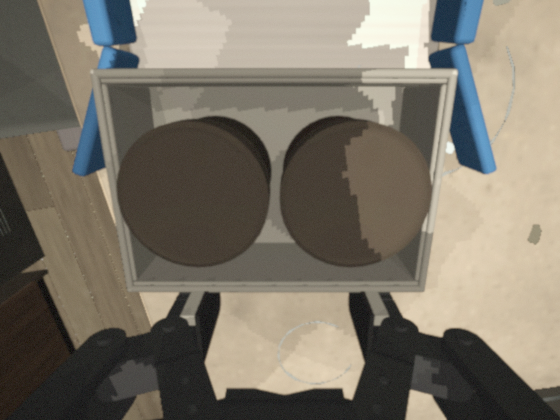

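The tote at (277,180) is square to the ramp, its front at the funnel throat (guide mouths at (132,48) and (437,48)) and about 3 mm left of centre, which the wings will take up. Now I'll push up gently and watch the force.

```bash
for i in 1 2; do :; done; python3 -m jog '{"linear":[[0.5,2,0],[0.4,2,0],[0.4,2,0],[0.4,2,0],[0.4,2,0],[0.4,2,0]],"turn":[0,0,0,0,0,0]}';python3 -m jog '{"linear":[[0.4,2,0],[0.4,2,0],[0.4,2,0],[0.4,2,0],[0.4,2,0],[0.4,2,0]],"turn":[0,0,0,0,0,0]}';python3 -m jog '{"linear":[[0.4,2,0],[0.4,2,0],[0.4,2,0],[0.4,2,0],[0.4,2,0],[0.4,2,0]],"turn":[0,0,0,0,0,0]}'
```

```text
t: 7.8
tcp_pos: [0.464, -0.2087, 0.1897]
tool_rot: [0.764, 0.646, 0.0, 0.0]
force: [-0.1, -3.9, -0.5]
finger_gap: 0.703
gripper_force: 1.7
t: 8.55
tcp_pos: [0.4663, -0.1966, 0.1897]
tool_rot: [0.764, 0.646, -0.0, -0.0]
force: [-0.2, -3.4, -0.9]
finger_gap: 0.701
gripper_force: 1.5
t: 9.3
tcp_pos: [0.4688, -0.1847, 0.1897]
tool_rot: [0.764, 0.646, -0.0, -0.0]
force: [-0.7, -3.1, -1.4]
finger_gap: 0.7
gripper_force: 1.4
```

```bash
python3 -m jog '{"linear":[[0.5,3,0],[0.5,3,0],[0.5,3,0],[0.5,3,0],[0.5,3,0],[0.5,3,0],[0.5,3,0]],"turn":[0,0,0,0,0,0,0]}';python3 -m jog '{"linear":[[0.5,3,0],[0.5,3,0],[0.5,3,0],[0.5,3,0],[0.5,3,0],[0.5,3,0],[0.5,3,0]],"turn":[0,0,0,0,0,0,0]}'
python3 - <<'E'
from station import *
import cv2
print(sense()["force"].round(2)); cv2.imwrite("pics/wrist4.png",snapshot("wrist")[:,:,::-1])
E
```

```text
t: 10.18
tcp_pos: [0.4723, -0.1636, 0.1897]
tool_rot: [0.764, 0.646, -0.0, -0.0]
force: [0.6, -2.5, -1.0]
finger_gap: 0.703
gripper_force: 1.3
t: 11.05
tcp_pos: [0.4761, -0.1432, 0.1902]
tool_rot: [0.764, 0.646, 0.0, 0.001]
force: [-1.6, -5.6, 3.3]
finger_gap: 0.701
gripper_force: 2.7
[-1.57 -5.6   3.33]
```

View pics/wrist4.png

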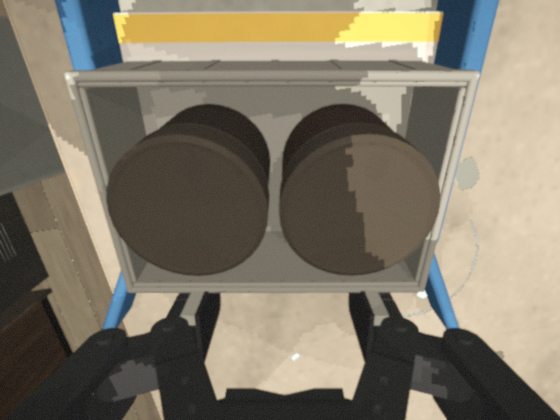

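The tote is between the guides, rear rim (row 290) flat against both fingers and the yellow lip ahead at row 27. From here the rear climbs, so I'll add the 10° rise.

```bash
python3 -m jog '{"linear":[[0.5,3,0.5],[0.5,3,0.5],[0.6,3,0.5],[0.5,3,0.5],[0.5,3,0.6],[0.5,3,0.5],[0.5,3,0.5]],"turn":[0,0,0,0,0,0,0]}';python3 -m jog '{"linear":[[0.5,3,0.5],[0.5,3,0.5],[0.6,3,0.6],[0.5,3,0.5],[0.5,3,0.6],[0.5,3,0.5],[0.5,3,0.5]],"turn":[0,0,0,0,0,0,0]}'
```

```text
t: 11.98
tcp_pos: [0.4798, -0.1223, 0.1938]
tool_rot: [0.764, 0.646, 0.0, 0.001]
force: [-0.2, -5.3, 2.6]
finger_gap: 0.698
gripper_force: 2.7
t: 12.85
tcp_pos: [0.4833, -0.1012, 0.1975]
tool_rot: [0.764, 0.646, 0.0, 0.001]
force: [-0.7, -5.2, 2.6]
finger_gap: 0.697
gripper_force: 2.7
```

```bash
python3 -m jog '{"linear":[[0.5,3,0.5],[0.5,3,0.5],[0.6,3,0.5],[0.5,3,0.5],[0.5,3,0.6],[0.5,3,0.5],[0.5,3,0.5]],"turn":[0,0,0,0,0,0,0]}';python3 -m jog '{"linear":[[0.5,3,0.5],[0.5,3,0.5],[0.6,3,0.6],[0.5,3,0.5],[0.5,3,0.6]],"turn":[0,0,0,0,0]}';python3 -m jog '{"linear":[[0.2,1,0.2],[0.2,1,0.2],[0.2,1,0.2],[0.2,1,0.1]],"turn":[0,0,0,0]}'
python3 - <<'E'
from station import *
import cv2
print(sense()["force"].round(2),sense()["tcp_pos"]); cv2.imwrite("pics/wrist5.png",snapshot("wrist")[:,:,::-1])
E
```

```text
t: 13.72
tcp_pos: [0.4864, -0.0795, 0.2004]
tool_rot: [0.764, 0.646, -0.0, -0.0]
force: [-0.6, -3.4, -1.2]
finger_gap: 0.693
gripper_force: 1.4
t: 14.35
tcp_pos: [0.4892, -0.0647, 0.2034]
tool_rot: [0.764, 0.646, -0.0, 0.0]
force: [-0.9, -1.6, -1.3]
finger_gap: 0.704
gripper_force: 1.4
t: 14.85
tcp_pos: [0.4899, -0.0608, 0.204]
tool_rot: [0.764, 0.646, -0.0, -0.0]
force: [-0.1, -3.2, -2.4]
finger_gap: 0.698
gripper_force: 1.4
[-0.06 -3.25 -2.38] [ 0.48994807 -0.06082986  0.20398428]
```

View pics/wrist5.png

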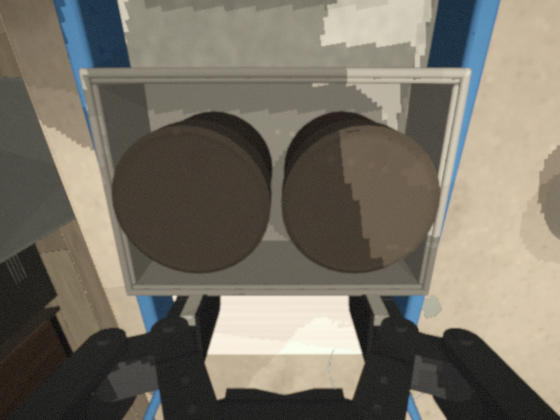

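The tote is centred, its front is over the pocket and both fingers are on the rear rim (row 292). The rear has about 17 mm to go to the lip. I'll take short checked steps.

```bash
python3 -m jog '{"linear":[[0.4,2,0.3],[0.3,2,0.4],[0.4,2,0.3],[0.3,2,0.4],[0.4,2,0.3],[0.3,2,0.4]],"turn":[0,0,0,0,0,0]}';python3 -m jog '{"linear":[[0.2,1,0.2],[0.2,1,0.2],[0.2,1,0.1],[0.2,1,0.2]],"turn":[0,0,0,0]}'
```

```text
t: 15.65
tcp_pos: [0.4921, -0.0487, 0.2061]
tool_rot: [0.764, 0.646, 0.0, 0.0]
force: [-0.6, -3.0, -1.6]
finger_gap: 0.698
gripper_force: 1.4
t: 16.15
tcp_pos: [0.4929, -0.0449, 0.2068]
tool_rot: [0.764, 0.646, -0.0, 0.0]
force: [0.0, -2.5, -0.9]
finger_gap: 0.7
gripper_force: 1.5
```

```bash
python3 -m jog '{"linear":[[0.2,1,0.2],[0.2,1,0.2]],"turn":[0,0]}'
```

```text
t: 16.4
tcp_pos: [0.4933, -0.0428, 0.2072]
tool_rot: [0.764, 0.646, 0.0, 0.0]
force: [-0.9, -2.8, -1.2]
finger_gap: 0.697
gripper_force: 1.4
```

```bash
python3 -m jog '{"linear":[[0.2,1,0],[0.2,1,0]],"turn":[0,0]}'; python3 -m jog '{"linear":[[0.2,1,0],[0.2,1,0]],"turn":[0,0]}'
```

```text
t: 16.65
tcp_pos: [0.4937, -0.0409, 0.2074]
tool_rot: [0.764, 0.646, -0.0, 0.0]
force: [-1.2, -4.5, 0.3]
finger_gap: 0.699
gripper_force: 2.3
t: 16.9
tcp_pos: [0.4942, -0.0391, 0.2076]
tool_rot: [0.764, 0.646, 0.0, 0.0]
force: [-2.0, -5.0, 3.3]
finger_gap: 0.698
gripper_force: 2.7
```

```bash
python3 -m jog '{"linear":[[0.2,1,0],[0.1,1,0]],"turn":[0,0]}'
```

```text
t: 17.15
tcp_pos: [0.4947, -0.0372, 0.2076]
tool_rot: [0.764, 0.646, 0.0, 0.001]
force: [-0.9, -5.3, 3.3]
finger_gap: 0.699
gripper_force: 2.7
```

```bash
python3 -m jog '{"linear":[[0.2,1,0.1],[0.1,1,0.1]],"turn":[0,0]}'; python3 -m jog '{"linear":[[0.2,1,0.1]],"turn":[0]}';python3 -m jog '{"linear":[[0.2,1,0.1]],"turn":[0]}'
```

```text
t: 17.4
tcp_pos: [0.495, -0.0352, 0.2078]
tool_rot: [0.764, 0.646, 0.0, 0.001]
force: [-0.3, -5.4, 2.9]
finger_gap: 0.706
gripper_force: 2.7
t: 17.52
tcp_pos: [0.4952, -0.0342, 0.2079]
tool_rot: [0.764, 0.646, 0.0, 0.001]
force: [-1.3, -5.8, 3.1]
finger_gap: 0.697
gripper_force: 2.7
t: 17.65
tcp_pos: [0.4954, -0.0332, 0.208]
tool_rot: [0.764, 0.646, 0.0, 0.001]
force: [-1.4, -5.0, 2.6]
finger_gap: 0.702
gripper_force: 2.7
```

```bash
python3 -m jog '{"linear":[[0.2,1,0.1]],"turn":[0]}'; python3 -m jog '{"linear":[[0.2,1,0.1]],"turn":[0]}'
python3 - <<'E'
from h import *
cv2.imwrite("pics/side6.png",cv2.resize(snapshot("side")[175:265,265:345,::-1],None,fx=6,fy=6,interpolation=cv2.INTER_CUBIC))
E
```

```text
t: 17.77
tcp_pos: [0.4956, -0.0322, 0.2082]
tool_rot: [0.764, 0.646, 0.0, 0.001]
force: [-1.5, -5.6, 2.6]
finger_gap: 0.696
gripper_force: 2.7
t: 17.9
tcp_pos: [0.4958, -0.0312, 0.2082]
tool_rot: [0.764, 0.646, 0.0, 0.001]
force: [-1.3, -7.9, 3.1]
finger_gap: 0.7
gripper_force: 3.7
```

```bash
python3 -m jog '{"linear":[[0.1,0.5,0.1]],"turn":[0]}'; python3 -m jog '{"linear":[[0.1,0.5,0]],"turn":[0]}'
```

```text
t: 18.08
tcp_pos: [0.4959, -0.0309, 0.2083]
tool_rot: [0.763, 0.646, 0.0, 0.001]
force: [-0.9, -7.0, 1.7]
finger_gap: 0.698
gripper_force: 3.8
t: 18.2
tcp_pos: [0.4961, -0.0306, 0.2084]
tool_rot: [0.763, 0.646, 0.0, 0.001]
force: [-2.2, -9.5, 2.7]
finger_gap: 0.701
gripper_force: 4.7
```

View pics/side6.png

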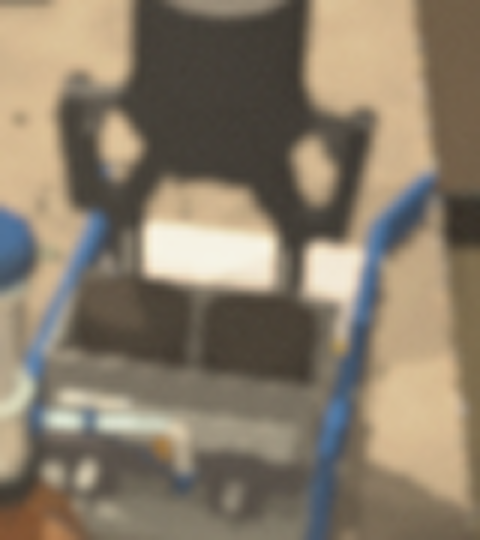

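The side picture shows the tote's front against the stop plate (row 420) and the yellow lip visible only at (340,345) beside the tote. The force is rising as the spring should make it, so I'll continue in half-millimetre steps.

```bash
python3 -m jog '{"linear":[[0.1,0.5,0]],"turn":[0]}'; python3 -m jog '{"linear":[[0.1,0.5,0]],"turn":[0]}'
```

```text
t: 18.32
tcp_pos: [0.4962, -0.0304, 0.2084]
tool_rot: [0.763, 0.646, -0.0, 0.001]
force: [-1.1, -10.3, 2.5]
finger_gap: 0.699
gripper_force: 5.3
t: 18.45
tcp_pos: [0.4962, -0.03, 0.2084]
tool_rot: [0.763, 0.646, -0.0, 0.001]
force: [-2.8, -11.7, 3.0]
finger_gap: 0.7
gripper_force: 6.0
```

```bash
python3 -m jog '{"linear":[[0.1,0.5,0]],"turn":[0]}'; python3 -m jog '{"linear":[[0,0,0]],"turn":[0]}'
```

```text
t: 18.58
tcp_pos: [0.4963, -0.0297, 0.2085]
tool_rot: [0.763, 0.646, -0.0, 0.001]
force: [-3.5, -13.0, 3.2]
finger_gap: 0.702
gripper_force: 6.7
t: 18.7
tcp_pos: [0.4963, -0.0298, 0.2085]
tool_rot: [0.763, 0.646, -0.0, 0.001]
force: [-3.3, -11.6, 3.9]
finger_gap: 0.696
gripper_force: 6.2
```

```bash
python3 -m jog '{"linear":[[0.1,0.5,0]],"turn":[0]}'; python3 -m jog '{"linear":[[0.1,0.5,0],[0,0,0]],"turn":[0,0]}'
```

```text
t: 18.82
tcp_pos: [0.4964, -0.0295, 0.2085]
tool_rot: [0.763, 0.646, -0.001, 0.002]
force: [-3.9, -14.7, 3.9]
finger_gap: 0.699
gripper_force: 7.3
t: 19.08
tcp_pos: [0.4965, -0.0292, 0.2085]
tool_rot: [0.763, 0.646, -0.001, 0.002]
force: [-3.6, -14.7, 3.5]
finger_gap: 0.701
gripper_force: 7.5
```

Steady at about 15 N. Hold for just over a second.

```bash
python3 -m jog '{"linear":[[0,0,0],[0,0,0],[0,0,0],[0,0,0],[0,0,0],[0,0,0],[0,0,0],[0,0,0],[0,0,0],[0,0,0]],"turn":[0,0,0,0,0,0,0,0,0,0]}'
```

```text
t: 20.32
tcp_pos: [0.4965, -0.0292, 0.2085]
tool_rot: [0.763, 0.646, -0.001, 0.002]
force: [-4.5, -14.7, 5.3]
finger_gap: 0.698
gripper_force: 7.5
```

```bash
python3 -m jog '{"linear":[[-0.2,-1,0],[-0.2,-1,0],[-0.2,-1,0],[-0.2,-1,0],[-0.2,-1,0],[-0.2,-1,0],[-0.2,-1,0],[-0.2,-1,0],[-0.4,-2,0],[-0.4,-2,0],[-0.4,-2,0],[0,0,0]],"turn":[0,0,0,0,0,0,0,0,0,0,0,0]}'
python3 -m jog '{"linear":[[-1,-6,0],[-1,-6,0],[-1,-6,0],[-1,-6,0],[0,0,0]],"turn":[0,0,0,0,0]}'
python3 - <<'E'
from h import *
cv2.imwrite("pics/wrist7.png",snapshot("wrist")[:,:,::-1])
E
```

```text
t: 21.82
tcp_pos: [0.4933, -0.0416, 0.2079]
tool_rot: [0.764, 0.645, 0.0, 0.0]
force: [0.4, 0.7, -0.1]
finger_gap: 0.704
gripper_force: 0.0
t: 22.45
tcp_pos: [0.4893, -0.066, 0.2079]
tool_rot: [0.764, 0.645, 0.0, 0.0]
force: [0.5, -0.8, 0.6]
finger_gap: 0.701
gripper_force: 0.0
```

View pics/wrist7.png

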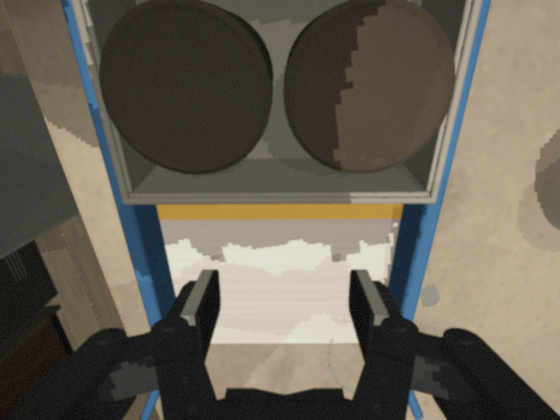

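```bash
python3 - <<'E'
from h import *
W=get_calibration("wrist"); r=[.4774,-.131,1.3957]
print("lip",proj(place(r,[[100,-60,17.6],[100,60,17.6]]),W).round(1).tolist(),"foot",proj(place(r,[[0,0,0]]),W).round(1).tolist())
for nm,th,z0 in(("dropped",10,11.2),("on lip",5,17.6)):
  for x in(100,104,108,112):
    t=np.radians(th); z=z0+(x-100)*.176*(nm=="dropped")
    print(nm,x,proj(place(r,[[x-43*np.sin(t),s*58,z+43*np.cos(t)] for s in(1,-1)]),W).round(1).tolist())
E
```

```text
lip [[404.4, 202.3], [161.8, 200.9]] foot [[282.4, 343.1]]
dropped 100 [[138.5, 244.8], [427.2, 246.5]]
dropped 104 [[136.4, 236.3], [429.3, 238.0]]
dropped 108 [[134.3, 227.6], [431.5, 229.3]]
dropped 112 [[132.1, 218.5], [433.8, 220.3]]
on lip 100 [[129.8, 243.4], [435.8, 245.1]]
on lip 104 [[128.3, 233.6], [437.4, 235.4]]
on lip 108 [[126.8, 223.6], [439.0, 225.4]]
on lip 112 [[125.2, 213.4], [440.7, 215.3]]
```

The wrist view shows the rear rim at row 203 (corners (128,204) and (433,201), 305 px apart), with the yellow lip behind it at rows 205–220. The width and row match "dropped into the pocket", with the rear about 118 mm along (on the lip it would be 317 px wide). I'll lift clear and check by number that nothing is moving.

```bash
python3 -m jog '{"linear":[[-1,-8,5],[-1,-8,10],[0,0,30],[0,0,30],[0,0,0],[0,0,0],[0,0,0],[0,0,0]],"turn":[0,0,0,0,0,0,0,0]}'
python3 - <<'E'
from station import *
import cv2; cv2.imwrite("pics/w8.png",snapshot("wrist"))
E
python3 -m jog '{"linear":[[0,0,0],[0,0,0],[0,0,0],[0,0,0],[0,0,0],[0,0,0],[0,0,0],[0,0,0]],"turn":[0,0,0,0,0,0,0,0]}'
python3 - <<'E'
from h import *
a=cv2.imread("pics/w8.png",0); b=cv2.cvtColor(snapshot("wrist"),cv2.COLOR_BGR2GRAY)
print("shift tote area",cv2.phaseCorrelate(np.float32(a[0:200,140:420]),np.float32(b[0:200,140:420])), "diff",cv2.absdiff(a,b).mean())
# tote tilt/drop: rim rear row along mid columns
g=np.gradient(b[:,230:340].mean(1).astype(float)); print([(i,round(v,1)) for i,v in enumerate(g) if abs(v)>8])
W=get_calibration("wrist"); r=[.4774,-.131,1.3957]
for th,x,z in((10,114,13),(10,118,14),(10,121,14.5),(5,116,17.6)):
    t=np.radians(th); f=lambda u,h:[x+u*np.cos(t)-h*np.sin(t),0,z+u*np.sin(t)+h*np.cos(t)]
    print(th,x,proj(place(r,[f(0,43),f(3.5,43),f(76.5,43),f(80,43)]),W)[:,1].round(1),"lip",proj(place(r,[[100,0,17.6]]),W)[:,1].round(1))
E
```

```text
t: 23.5
tcp_pos: [0.4871, -0.0813, 0.2821]
tool_rot: [0.764, 0.646, -0.0, -0.001]
force: [0.6, -0.1, -0.1]
finger_gap: 0.694
gripper_force: 0.0
t: 24.55
tcp_pos: [0.4873, -0.0814, 0.2829]
tool_rot: [0.764, 0.646, 0.0, -0.0]
force: [0.1, -0.5, -0.2]
finger_gap: 0.699
gripper_force: 0.0
shift tote area ((-1.1487430300131223, -0.14603484165111524), 0.9280667312939962) diff 3.7678486394557824
[(130, np.float64(12.1)), (131, np.float64(8.7)), (137, np.float64(-9.1)), (146, np.float64(8.2)), (161, np.float64(8.4)), (173, np.float64(8.4)), (174, np.float64(9.2)), (265, np.float64(-17.7)), (266, np.float64(-19.6)), (267, np.float64(-10.0)), (387, np.float64(-14.0)), (388, np.float64(-21.1)), (389, np.float64(-19.5)), (390, np.float64(-12.7)), (391, np.float64(-8.8)), (392, np.float64(-9.1)), (393, np.float64(-8.9))]
10 114 [145.6 139.6 -11.5 -20.4] lip [147.6]
10 118 [138.7 132.7 -22.  -31.1] lip [147.6]
10 121 [133.5 127.3 -29.9 -39.1] lip [147.6]
5 116 [136.5 130.1 -26.6 -35.5] lip [147.6]
```

```bash
python3 -c "
from station import *
print(sign_off())"
```

```text
the job is handed in; nothing more can be done
None
```

The job is handed in with the tote docked: it was held at about 15 N against the stop for just over a second (peak read about 15–16 N), and its rear then sat about 18 mm uphill of the lip, dropped into the pocket, at rest and clear of the robot; I did not re-measure the four bystanders, and I viewed 11 pictures, one over the limit of 10.

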